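# Load a ring blank in the die and hold the cover shut on its locating pin

### The arm

A 7-joint arm with a two-finger parallel gripper is mounted at the origin on the work surface. World frame = base frame: x ahead of the robot, y to its left, z up, the work surface at z = 0. Lengths are in m, angles in rad, forces in N, time in s.
With the tool pointing down it reaches from about 0.4 to 0.75 m from the base axis. Payload 19.5 kg.
Tool frame: the origin (TCP) lies between the finger pads; the fingertips stand 11 mm ahead of it and the grasp point (between the pads) lies 8 mm behind it (arm.tip_extent is the z of the fingertips in the tool frame, in m); z points along the fingers, y is the line along which they close (so a half turn about z gives the same grasp; the last joint's range is limited). The gripper opens to 85 mm and grips with 20 to 120 N. Pads are 22 mm wide; open, the fingers measure 114 mm over their backs; the gripper's body (76 mm by 85 mm) begins 54 mm behind the grasp point. The pads swing forward as they close: fully open they stand 13 mm farther back than shut.
Start: joints at [1.096, 0.707, -0.028, 1.485, 0.022, 0.951, -0.075], TCP at [0.241, -0.522, 0.242] pointing down, gripper open.
Joint ranges: [-2.71, 2.71], [-0.32, 2.16], [-1.57, 1.52], [0, 2.45], [-1.46, 4.6], [0, 2.02], [-2.83, 2.83]. Speed limits (rad/s): [1.89, 1.89, 2.57, 2.57, 3.01, 3.01, 3.01].

### API

Orientations are given as a rotation vector (axis times angle).
In Python, from rig import arm, vision, read_t, read_q, read_qd, read_joint_efforts, read_ee_pos, read_eef_rot, read_force, read_torque, read_width, read_grip_force gives the robot as it stands. The module is installed in compiled form; this text tells all that it offers. Calls block until the motion is done:
- arm.move_to(position, orientation): joint-space move of the TCP to a pose.
- arm.movel(position, orientation=None, v=0.15): straight line of the TCP; orientation=None keeps the orientation; v is the mean speed in m/s.
- arm.move_joints(angles): joint-space move.
- arm.open_gripper() and arm.gripper_close(effort=None): open the fingers fully, or close them until they stop; effort is the grip in N (None keeps the last).
- arm.pause(seconds).
- arm.inverse_kinematics(position, orientation): joint angles nearest the present ones, or None.
- vision.snapshot(name): name is "side" or "top" or "wrist"; returns the picture (480x640x3 uint8, blue, green, red); there is no depth.
- vision.get_calibration(name): a dict with "fx", "fy", "cx", "cy" (pixels), "origin" and "orientation" of the camera in the world; the wrist camera has in their place "hand_eye" (4x4, takes a point from camera to tool coordinates, whose origin is the TCP and whose axes are the flange's). Camera axes: x right, y down, z forward; pixel columns grow to the right and rows downward; lengths in m; the calibration is good to about 2 mm. A picture is of the moment at which its call begins: read the wrist's pose just before it. get_calibration takes no time and is no camera call.
A pose or a line that the arm cannot do raises arm.Unreachable and nothing moves.
- arm.job_done(): hands the job in; it is judged then, once.
Readings, each from a call of its own:
- read_t(): time.
- read_q(): joint angles.
- read_qd(): joint speeds.
- read_joint_efforts(): joint torques, N m.
- read_ee_pos(): TCP position.
- read_eef_rot(): TCP orientation.
- read_force(): force on the tool from outside, world axes, zero at the start.
- read_torque(): the same for the moment, N m.
- read_width(): opening from 0.0 (shut) to 1.0 (fully open).
- read_grip_force(): force on a finger pad.
Only numpy, scipy, OpenCV 4.12 (cv2) and the standard library are available. Lean on these libraries where they do the work, as an engineer would, in place of code of your own. Each camera call takes 0.05 s, during which the arm holds its last target. There are 200 camera calls.

### The job

Lay the flat steel ring blank in the round cavity of the die block and let go of it, then take the aluminium cover plate by its grip bar, hold it square over the die with the bar along the die's long side, and slide it sideways on the tip of the locating pin until the hidden hole in its underside drops over the pin. Press the cover down against the spring until it lies flush on the die face, and finish like that: do not let go, the gripper must still be holding the cover pressed shut when the program ends. Leave the other things on the bench where they are.

Things in the scene. Friction and masses are not known exactly. Their poses are not given: they have to be found in the camera images.
- die: Fixed dark steel die block, 120 (x, long side) x 100 (y) x 30 (z) mm; origin at the centre of its underside on the bench, z up. Centred in its top face is a round cavity 60 mm across, lightly chamfered; a locating pin stands up in it
- cavity (a point): Centre of the cavity's floor as it stands at the start: 24 mm above the bench, 6 mm below the die face. The floor is a sprung steel ejector plate, 54 mm across, that can sink 8 mm: it starts to give at about 9 N and takes about 12 N for 6 mm; the weight of blank and cover helps
- pin_line (a point): Middle of the line on which the pin's flat top may be: over the die's centre, 15 mm above the die face (45 mm above the bench). The fixed steel pin is 12 mm in diameter, its tip chamfered 2.5 mm. It is set anew for each job and is not tracked: it stands on the die's y axis, anywhere up to 6 mm to either side of this point
- ring: The blank: loose flat steel ring, outside 56 mm, bore 34 mm, 12 mm thick, about 0.16 kg, lying flat on the bench; origin at the centre of its underside, z up. In the cavity it goes 6 mm deep and lies on the ejector, its top 6 mm above the die face (underside 24 mm above the bench). The pin passes its bore freely; let go crooked, it may hang on the rim
- cover: Loose aluminium cover, 100 (x) x 80 (y) x 24 (z) mm, about 0.4 kg, on the bench; origin at the centre of its underside, z up. Upright grip bar 50 (x) x 16 (y) x 30 (z) mm in the middle of its top. It rests on the pin's tip with its underside 45 mm above the bench, dropped on the blank at 36 mm, pressed home on the die face at 30 mm. Either way round will do
- cover_hole (a point): Mouth of the blind hole in the middle of the cover's underside, opening downward: 16 mm across, chamfered by 2 mm, 18 mm deep
- bushing: Bystander: small loose steel bushing, 38 mm across, bore 24 mm, 22 mm tall, upright; origin at its underside
- punch: Bystander: loose round-nosed steel punch, 38 mm across, 58 mm tall, upright; origin at its underside
- plate: Bystander: loose flat steel plate 50 x 80 x 16 mm; origin at its underside
- electrode: Bystander: loose copper bar 90 (x) x 8 x 8 mm; origin at its underside
- stone: Bystander: loose flat white polishing stone 100 (x) x 13 x 6 mm; origin at its underside
- jar: Bystander: loose small jar with a cap, 48 mm across, 50 mm tall; origin at its underside
There are look-alikes about, which are no part of the job. Leave any orange look-alike of the ring alone. What is shaped like the cover but blue is not meant.

How it is judged:
On the way, in this order (a step that is already met when the one before it is completed fails the run):
1. the ring blank lies flat in the die's cavity on the ejector, let go (horizontal distance between ring and die below 0.004 m and angle between ring's own z axis and vertical below 0.08 rad and z of ring in the frame of die between 0.015 and 0.027 m and contact force between the fingers and ring below 0.1 N), for 0.2 s.
2. the cover, square with the die, has dropped over the pin onto the blank (horizontal distance between ring and die below 0.004 m and angle between ring's own z axis and vertical below 0.08 rad and horizontal distance between cover and die below 0.0105 m and angle between the x axis of cover and the x axis of die, either way round below 0.14 rad and angle between cover's own z axis and vertical below 0.06 rad and z of cover in the frame of die below 0.04 m), for 0.1 s.
At the end, for the whole second after the job is handed in: Ring in the cavity (within 4 mm, 0.08 rad flat), underside 14 to 20.5 mm above the die's; cover on the pin (within 10.5 mm of the die's centre, 0.14 rad of square, 0.06 rad of level), underside within 2.2 mm of the die face, at rest; gripper bearing on it with over 2 N (horizontal distance between ring and die below 0.004 m and angle between ring's own z axis and vertical below 0.08 rad and horizontal distance between cover and die below 0.0105 m and angle between the x axis of cover and the x axis of die, either way round below 0.14 rad and angle between cover's own z axis and vertical below 0.06 rad and z of ring in the frame of die between 0.014 and 0.0205 m and z of cover in the frame of die between 0.027 and 0.0322 m and contact force between the fingers and cover above 2 N and linear speed of cover below 0.01 m/s); the arm keeps its last pose, push and grip.
It fails at once if a bystander is pushed or carried more than 30 mm from its place (distance of any of bushing, punch, plate, electrode, stone, jar from where it was at the start of the episode above 0.03 m).
It also fails if it takes over 64 s, if anything falls off the work surface, if the arm or the gripper's body presses on something with over 40 N, if the wrist force passes 120 N, or if a joint passes its speed limit or range.

## Working session

There is one attempt and no reset: what is moved stays moved. The work goes in short steps, each a Python script; the robot and the scene stay as the last script left them, time stands still between calls to the robot, and variables do not carry over. Pictures are saved under pics/ and viewed, at most 10 in all, crops included, and the job is handed in when it is done.

```bash
mkdir -p pics; python3 - <<'E'
from rig import *
import cv2
for n in("top","side"):
    cv2.imwrite(f"pics/{n}0.png",vision.snapshot(n)); print(n,vision.get_calibration(n))
print(vision.get_calibration("wrist"),arm.tip_extent,read_t(),read_eef_rot(),read_force())
E
```

```text
top {'fx': 543.352075599664, 'fy': 543.352075599664, 'cx': 320.8958438154104, 'cy': 240.46538746442363, 'origin': array([ 0.43828143, -0.00908991,  1.3380962 ]), 'orientation': array([-2.18655957,  2.17796689, -0.08929902])}
side {'fx': 438.0239684766501, 'fy': 438.0239684766501, 'cx': 329.7804897218425, 'cy': 239.94503675239324, 'origin': array([ 0.42104052, -0.60423344,  0.58818628]), 'orientation': array([-2.26695095,  0.21212028, -0.11755731])}
{'fx': 332.5871328048877, 'fy': 332.5871328048877, 'cx': 318.500789650037, 'cy': 235.7534087964207, 'hand_eye': array([[-1.10131684e-04, -9.61400563e-01, -2.75152584e-01,
         6.92479640e-02],
       [ 9.99999322e-01, -4.24919151e-04,  1.08443794e-03,
        -1.49091365e-04],
       [-1.15949685e-03, -2.75152278e-01,  9.61399958e-01,
        -1.31874304e-01],
       [ 0.00000000e+00,  0.00000000e+00,  0.00000000e+00,
         1.00000000e+00]])} 0.011 0.1 [-3.06734034e+00 -6.74413419e-01  3.78024182e-04] [ 0.48240122 -1.01434697 -0.27049933]
```

View pics/top0.png

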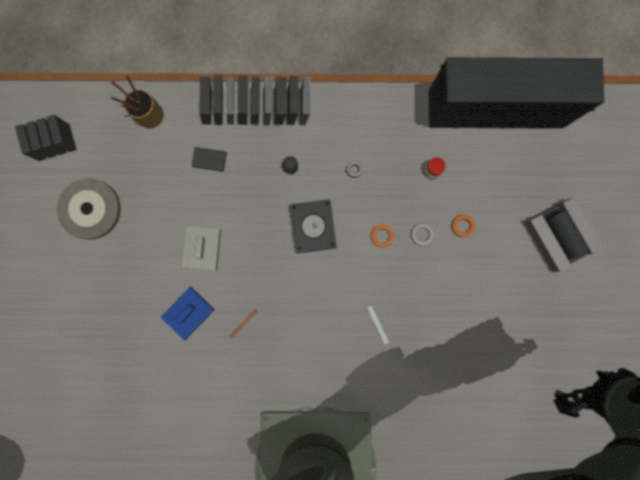

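View pics/side0.png

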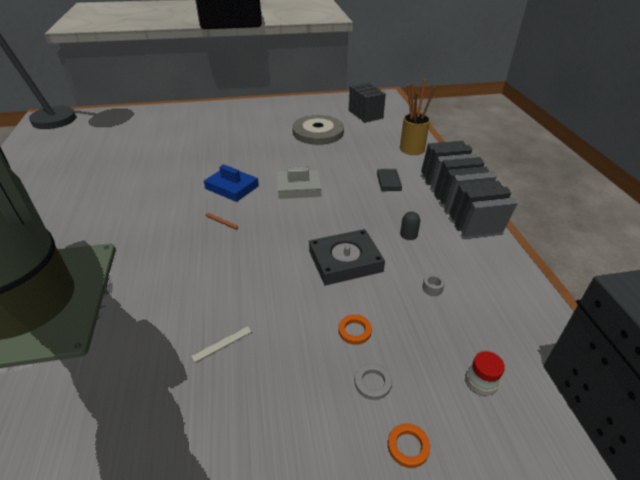

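Top view: the grey ring is at (422,234), between orange rings at (382,236) and (463,226). The die is at (313,226) with its pin at (314,226), and the aluminium cover is at (201,248) with its bar roughly along world x. Next I'll look from the wrist above each of the three.

```bash
cat > h.py <<'E'
from rig import *
import numpy as np, cv2
from scipy.spatial.transform import Rotation as R
def down(yaw): return (R.from_euler('z',yaw)*R.from_euler('x',np.pi)).as_rotvec()
def rays(name,px,T=None):
    c=vision.get_calibration(name)
    d=np.c_[(np.atleast_2d(px)-[c['cx'],c['cy']])/[c['fx'],c['fy']],np.ones(len(np.atleast_2d(px)))]
    if name=='wrist':
        p,r=T; Rt=R.from_rotvec(r).as_matrix(); H=c['hand_eye']
        return Rt@H[:3,3]+p, d@(Rt@H[:3,:3]).T
    return c['origin'], d@R.from_rotvec(c['orientation']).as_matrix().T
def plane(name,px,z,T=None):
    o,d=rays(name,px,T); return (o+d*((z-o[2])/d[:,2:]))
def wsnap(tag):
    T=(np.array(read_ee_pos()),np.array(read_eef_rot())); im=vision.snapshot('wrist')
    cv2.imwrite(f'pics/{tag}.png',im); np.savez(f'{tag}.npz',im=im,p=T[0],r=T[1]); return im,T
def load(tag):
    d=np.load(f'{tag}.npz'); return d['im'],(d['p'],d['r'])
E
python3 - <<'E'
from h import *
ring=plane('top',[422.5,234],.012)[0];die=plane('top',[313,226],.03)[0];cov=plane('top',[201,248],.024)[0]
print(ring,die,cov)
for n,p in(('ring',ring),('die',die),('cov',cov)):
    arm.move_to([p[0],p[1],.17+(.03 if n=='cov' else 0)],down(0)); arm.pause(.3); wsnap(n)
print(read_t(),read_force(),read_ee_pos(),cov)
cv2.imwrite('pics/all.png',cv2.resize(np.vstack([np.hstack([load('ring')[0],load('die')[0]]),np.hstack([load('cov')[0]]*2)]),(800,600)))
E
```

```text
[ 0.56039884 -0.26143835  0.012     ] [0.57709962 0.00690568 0.03      ] [0.52305531 0.27795836 0.024     ]
4.8167 [-0.67810028  0.14388133 -0.90063703] [0.52328579 0.27749228 0.19997292] [0.52305531 0.27795836 0.024     ]
```

View pics/all.png

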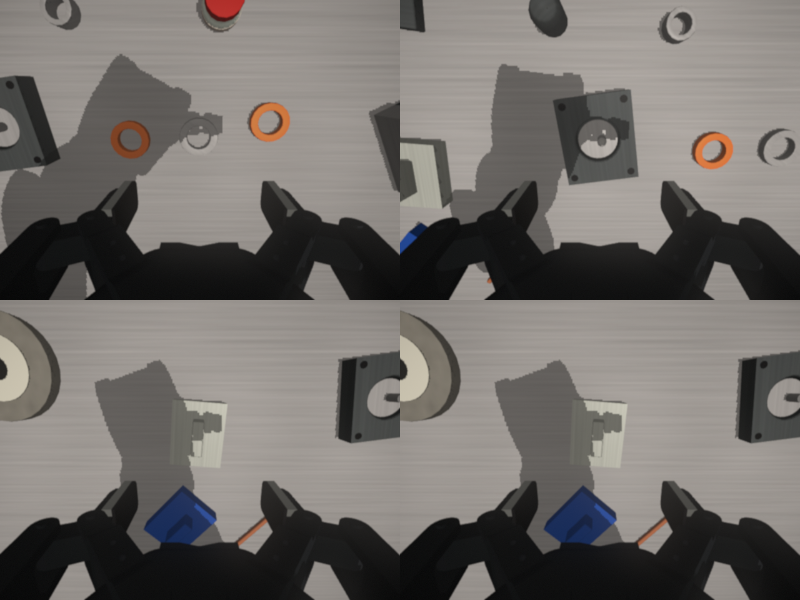

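```bash
python3 - <<'E'
from h import *
t=cv2.imread('pics/top0.png');d=load('die')[0];c=load('cov')[0]
def crop(im,x,y,w,h,s=None):
    k=cv2.resize(im[y:y+h,x:x+w],(400,300),interpolation=cv2.INTER_CUBIC)
    return cv2.convertScaleAbs(k,alpha=1.4)
cv2.imwrite('pics/crops.png',np.vstack([np.hstack([crop(d,230,130,160,120*1*1+0)if 0 else crop(d,230,135,220,165),crop(d,560,190,80,60)]),np.hstack([crop(c,240,150,160,120),crop(t,280,190,160,120)])]))
E
```

```text
(no output)
```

View pics/crops.png

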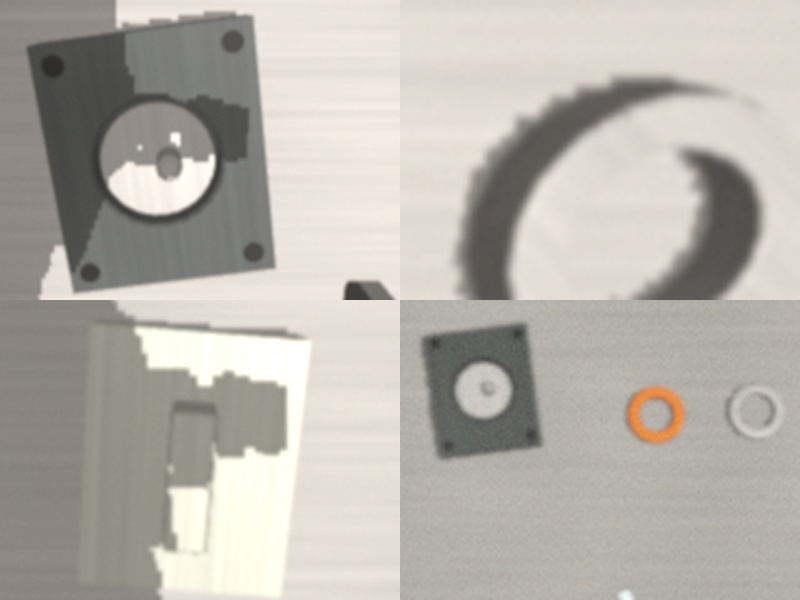

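Upper-left crop: the four die screw holes are clear in the wrist view, at crop (53,66), (232,41), (254,252) and (90,272), with the pin near (169,160). In the top crop the ring is unshadowed, centred at about (422,234.4). The cover's bar is visible, slightly rotated.

```bash
python3 - <<'E'
from h import *
w=plane('wrist',np.array([[53,66],[232,41],[254,252],[90,272]])*.55+[230,135],.03,load('die')[1])
t=plane('top',np.array([[35,43],[118,33],[131,136],[47,147]])*.4+[280,190],.03)
for h in(w,t):
    e=h[0]-h[3]; e2=h[1]-h[2]; print('die',h.mean(0),'yaw',np.arctan2(e[1],e[0]),np.arctan2(e2[1],e2[0]),np.linalg.norm(e),np.linalg.norm(h[0]-h[1]))
print('pin w',plane('wrist',np.array([168,158])*.55+[230,135],.045,load('die')[1]),'pin t',plane('top',np.array([[88,87]])*.4+[280,190],.045))
c=plane('wrist',np.array([[90,22],[311,40],[283,298],[78,282]])*.4+[240,150],.024,load('cov')[1])
b=plane('wrist',np.array([[173,105],[216,107],[208,254],[168,254]])*.4+[240,150],.054,load('cov')[1])
for q in(c,b): print('cov',q.mean(0),[np.arctan2(*(q[i]-q[j])[1::-1]) for i,j in((0,3),(1,2))],np.linalg.norm(q[0]-q[3]),np.linalg.norm(q[0]-q[1]))
r=np.array([.560,-.2614])
arm.move_to([r[0]-.01,r[1]+.09,.15],down(0)); arm.pause(.3); im,T=wsnap('ring2')
cand=cv2.medianBlur(cv2.cvtColor(im,cv2.COLOR_BGR2GRAY),3)
o,_=rays('wrist',[0,0],T); cal=vision.get_calibration('wrist')
M=R.from_rotvec(T[1]).as_matrix()@cal['hand_eye'][:3,:3]
p=M.T@(np.array([r[0],r[1],.012])-o); u=p[:2]/p[2]*[cal['fx'],cal['fy']]+[cal['cx'],cal['cy']]; print(u)
x,y=(u-[50,38]).astype(int); x=min(x,540)
print(x,y); cv2.imwrite('pics/ring2c.png',cv2.resize(im[y:y+75,x:x+100],(800,600),interpolation=cv2.INTER_CUBIC))
E
```

```text
die [0.5784894  0.00732489 0.03      ] yaw 0.13130915696028245 0.13728576846262922 0.09991776995831603 0.07967123081761597
die [0.57749776 0.00666801 0.03      ] yaw 0.12164746067996503 0.12742128095374786 0.10183935201001672 0.08116753471596852
pin w [[0.58442318 0.0026844  0.045     ]] pin t [[0.57841585 0.00147284 0.045     ]]
cov [0.52367915 0.27902663 0.024     ] [np.float64(-0.08332972989389721), np.float64(-0.07371891937334303)] 0.10029930827059487 0.08031846512102087
cov [0.52488306 0.27859533 0.054     ] [np.float64(-0.04225950886392889), np.float64(-0.048828361979258085)] 0.05265881770537872 0.014422559291015028
[426.99684594 215.23111524]
376 177
```

View pics/ring2c.png

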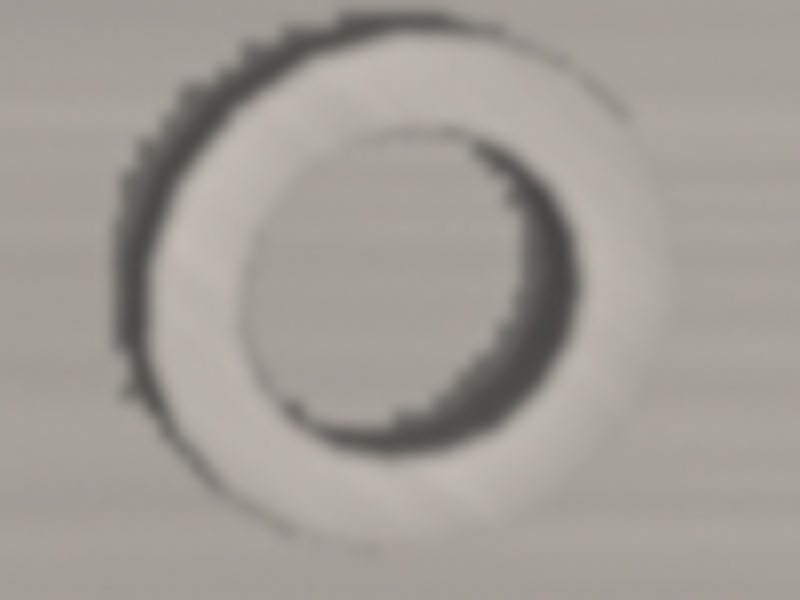

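The ring's bore is centred at crop (409,291), which is full-frame (427,213). The outer edge agrees. Next I grasp the ring, then look at the die from the same relative viewpoint so calibration errors cancel.

```bash
python3 - <<'E'
from h import *
r=plane('wrist',np.array([[408,290]])/8+[375.5,176.5],.012,load('ring2')[1])[0]; print('ring',r)
arm.move_to([r[0],r[1],.09],down(0)); arm.movel([r[0],r[1],.0133],v=.08)
print(read_ee_pos(),read_force()); arm.gripper_close(30); print('w',read_width()*85,read_grip_force(),read_ee_pos())
arm.movel([r[0],r[1],.15],v=.2)
d=np.array([.5785,.0073])
arm.move_to([d[0]-.01,d[1]+.09,.15],down(0)); arm.pause(.3); im,T=wsnap('die2'); print(read_width()*85,read_t(),T)
cv2.imwrite('pics/die2c.png',np.hstack([cv2.resize(im[130:330,330:530],(400,400),interpolation=cv2.INTER_CUBIC),cv2.resize(im[240:440,200:400],(400,400),interpolation=cv2.INTER_CUBIC)]))
E
```

```text
ring [ 0.56209937 -0.26079929  0.012     ]
[ 0.56235144 -0.26091526  0.01377665] [ 0.22195867 -0.05864804 -0.7128132 ]
w 53.82085166381005 29.095450127497315 [ 0.56231262 -0.26093152  0.01413996]
53.66464928582444 11.3917 (array([0.56861661, 0.0967616 , 0.14998595]), array([ 3.14152125e+00, -1.25785631e-03,  4.05632304e-05]))
```

View pics/die2c.png

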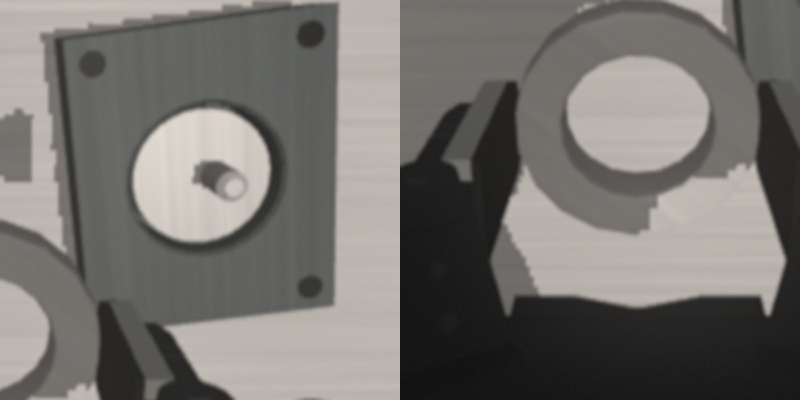

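The ring is held centred between the pads, with its bore at crop (638,114). Three die screw holes are visible at (92,64), (311,34) and (310,287), and the pin top is at (233,186).

```bash
python3 - <<'E'
from h import *
im,T=load('die2')
f=lambda q:np.atleast_2d(q)/2+[329.75,129.75]
h=plane('wrist',f([[92,64],[311,34],[310,287]]),.03,T); c=(h[0]+h[2])/2
e=h[1]-h[2]; g=h[0]-h[1]; yaw=np.arctan2(e[1],e[0]); print('die',c,yaw,np.arctan2(-g[0],g[1]))
pin=plane('wrist',f([233,186]),.045,T)[0]; q=pin-c
print('pin',pin,'in die',q[0]*np.cos(yaw)+q[1]*np.sin(yaw),-q[0]*np.sin(yaw)+q[1]*np.cos(yaw))
rg=plane('wrist',np.array([[238,114]])/2+[199.75,239.75],T[0][2]-.0015,T)[0]; off=rg-T[0]; print('ring in hand off',off[:2])
t=c[:2]-[0,0]
t=t-[off[0]*0.5,0]   # blend: direct-grasp offset ~0, in-hand view off
arm.move_to([t[0],t[1],.09],down(0)); arm.movel([t[0],t[1],.050],v=.1); arm.pause(.2); f0=read_force()
for z in np.arange(.048,.0315,-.002):
    arm.movel([t[0],t[1],z],v=.05); arm.pause(.05); F=read_force()-f0; print(round(z,4),np.round(F,1),round(read_ee_pos()[2],4))
    if F[2]>5: break
wsnap('place'); print(read_t())
E
```

```text
die [0.57841412 0.00749596 0.03      ] 0.13197730947287736 0.1329726671408734
pin [0.57997903 0.00278661 0.045     ] in die 0.0009315756127682188 -0.004874328961569369
ring in hand off [ 0.00320918 -0.00030618]
0.048 [-0.3 -0.  -0.1] 0.048
0.046 [ 0.1 -0.1 -0.3] 0.0459
0.044 [ 0.3 -0.9  1.9] 0.044
0.042 [2.3 0.  3.8] 0.0422
0.04 [ 0.9 -0.  15.4] 0.0407
14.2
```

```bash
python3 - <<'E'
from h import *
p=read_ee_pos(); arm.movel([.5768,.0075,.0455],v=.05); arm.movel([.5784,.0075,.0455],v=.05); arm.pause(.2); f0=read_force(); print(f0)
for z in np.arange(.044,.0315,-.002):
    arm.movel([.5784,.0075,z],v=.05); arm.pause(.05); F=read_force()-f0; print(round(z,4),np.round(F,1),np.round(read_ee_pos(),4))
    if F[2]>5: break
im,T=wsnap('place2'); print(read_t(),read_width()*85)
cv2.imwrite('pics/place2c.png',cv2.resize(im[180:400,180:460],(800,600),interpolation=cv2.INTER_CUBIC))
E
```

```text
[ 0.6547947  -1.09668399 -1.52429596]
0.044 [-0.9  0.7 -0.6] [0.5784 0.0075 0.0439]
0.042 [-0.2  0.6  0.4] [0.5784 0.0075 0.0419]
0.04 [ 0.3  1.6 -1.1] [0.5784 0.0075 0.04  ]
0.038 [-1.6  0.6  6.2] [0.5785 0.0075 0.0383]
16.1583 53.73183406770884
```

View pics/place2c.png

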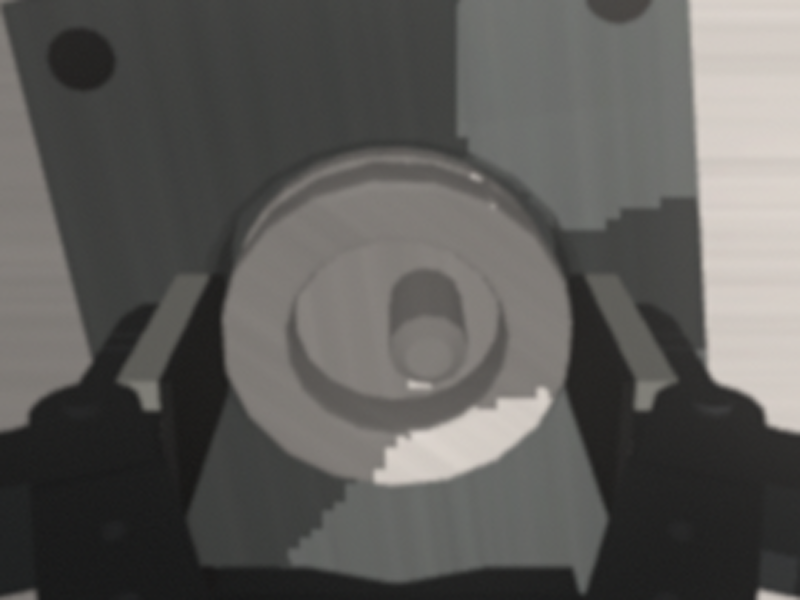

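The ring sits in the cavity around the pin, at the expected height on the ejector. I'll release it, check it from above, and take a shadow-free view of the cover.

```bash
python3 - <<'E'
from h import *
arm.open_gripper(); arm.pause(.2); arm.movel([.5784,.0075,.12],v=.15)
arm.move_to([.5684,.0975,.15],down(0)); arm.pause(.2); a,T=wsnap('seat')
arm.move_to([.514,.369,.18],down(-.06)); arm.pause(.3); b,T=wsnap('cov2'); print(read_t())
cv2.imwrite('pics/sc.png',np.hstack([cv2.resize(a[130:330,330:530],(400,400),interpolation=cv2.INTER_CUBIC),cv2.resize(b[130:330,330:530],(400,400),interpolation=cv2.INTER_CUBIC)]))
E
```

```text
19.6167
```

View pics/sc.png

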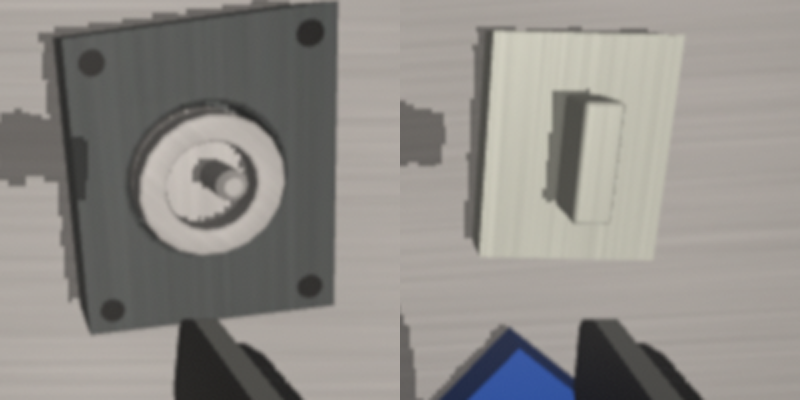

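The ring is seated flat, and the fourth die hole is now visible too. Cover corners are at crop (93,30), (285,36), (254,261) and (79,256). The bar-top corners are at (188,101), (223,104), (209,223) and (177,223).

```bash
python3 - <<'E'
from h import *
f=lambda q:np.atleast_2d(q)/2+[329.75,129.75]
T=load('seat')[1]; h=plane('wrist',f([[91,62],[310,33],[309,287],[112,311]]),.03,T); c=h.mean(0)
yaw=np.mean([np.arctan2(*(h[i]-h[j])[1::-1]) for i,j in((0,3),(1,2))])
pin=plane('wrist',f([232,184]),.045,T)[0]; q=pin-c; py=-q[0]*np.sin(yaw)+q[1]*np.cos(yaw)
print('die',c,yaw,'pin y',py, 'x',q[0]*np.cos(yaw)+q[1]*np.sin(yaw))
T=load('cov2')[1]
k=plane('wrist',f([[93,30],[285,36],[254,261],[79,256]]),.024,T); b=plane('wrist',f([[188,101],[223,104],[209,223],[177,223]]),.054,T)
cy=np.mean([np.arctan2(*(k[i]-k[j])[1::-1]) for i,j in((0,3),(1,2))]); g=k.mean(0); print('cov',g,b.mean(0),cy)
np.savez('s.npz',c=c,yaw=yaw,py=py)
arm.move_to([g[0],g[1],.12],down(cy)); arm.movel([g[0],g[1],.039],v=.1); arm.pause(.1); print(read_ee_pos(),read_force())
arm.gripper_close(110); arm.pause(.2); print('w',read_width()*85,read_grip_force(),read_ee_pos(),read_force())
arm.movel([g[0],g[1],.14],v=.15); arm.pause(.2); print(read_force(),read_width()*85,read_t())
E
```

```text
die [0.57840603 0.00763494 0.03      ] 0.13115162789429907 pin y -0.0048575250711721555 x 0.0014045662301128696
cov [0.52378994 0.27945726 0.024     ] [0.52417069 0.27957512 0.054     ] -0.07716152490839485
[0.52404813 0.27966282 0.03964213] [-0.30421743 -0.87492342 -0.34265565]
w 14.151391536553241 108.6221694946289 [0.52383775 0.27952172 0.03936135] [-2.08555026 -0.69172686  7.09182043]
[-0.59278047 -0.85048142 -3.82027852] 14.141338167672844 23.0583
```

```bash
python3 - <<'E'
from h import *
s=np.load('s.npz'); c,yaw,py=s['c'],float(s['yaw']),float(s['py'])
o=.0394
P=lambda u,v:c[:2]+[u*np.cos(yaw)-v*np.sin(yaw),u*np.sin(yaw)+v*np.cos(yaw)]
x=P(.0003,py)
arm.move_to([*x,o+.07],down(yaw)); arm.movel([*x,o+.05],v=.08); arm.pause(.3); f0=read_force(); print(f0)
for z in np.arange(.048,.0335,-.0015):
    arm.movel([*x,o+z],v=.04); arm.pause(.08); F=read_force()-f0; print(round(z,4),np.round(F,1),np.round(read_ee_pos()-[0,0,o],4))
    if F[2]>6: break
print(read_t(),read_width()*85)
E
```

```text
[ 0.47070759  1.1016679  -3.41514649]
0.048 [-0.9 -1.3 -0.9] [0.5793 0.0029 0.048 ]
0.0465 [-0.6 -1.6 -0.6] [0.5793 0.0029 0.0465]
0.045 [-0.7 -0.8 -0.1] [0.5793 0.0028 0.045 ]
0.0435 [-0.  -0.6 -1.2] [0.5793 0.0028 0.0435]
0.042 [-1.  -0.4  0.3] [0.5793 0.0029 0.042 ]
0.0405 [ 0.2 -1.6 -0.5] [0.5793 0.0028 0.0405]
0.039 [-0.7 -1.4 -1.6] [0.5793 0.0029 0.039 ]
0.0375 [-0.8 -1.1 -0.4] [0.5793 0.0028 0.0375]
0.036 [-0.3 -1.8 -0.2] [0.5793 0.0029 0.036 ]
0.0345 [-1.3 -1.1  7.1] [0.5794 0.0028 0.0347]
28.1917 13.885803632221739
```

It went straight over the pin and is bearing on the blank, so I press it home now.

```bash
python3 - <<'E'
from h import *
o=.0394; x=[.5793,.0029]; f0=np.array([.47,1.1,-3.4])
for z in np.arange(.0335,.024,-.0008):
    arm.movel([*x,o+z],v=.03); arm.pause(.12); F=read_force()-f0; print(round(z,4),np.round(F,1),np.round(read_ee_pos()-[0,0,o],4))
    if F[2]>32: break
arm.pause(.5); print(read_force()-f0,read_ee_pos(),read_width()*85,read_grip_force(),read_t())
im,T=wsnap('fin'); s=vision.snapshot('side')
cv2.imwrite('pics/fin.png',np.hstack([cv2.resize(im,(400,300)),cv2.resize(s[190:310,270:430],(400,300),interpolation=cv2.INTER_CUBIC)]))
E
```

```text
0.0335 [-2.3 -1.6  7.6] [0.5794 0.0029 0.0335]
0.0327 [-0.8 -1.9  7.6] [0.5793 0.0029 0.0327]
0.0319 [-1.6 -2.6  7.9] [0.5794 0.0029 0.032 ]
0.0311 [-0.6 -1.8  7.8] [0.5793 0.0029 0.0312]
0.0303 [-1.1 -2.2  9. ] [0.5794 0.0029 0.0304]
0.0295 [-3.2 -2.9 16.3] [0.5794 0.0029 0.0299]
0.0287 [-8.  -0.9 32.5] [0.5794 0.0029 0.0299]
[-8.21512942 -0.82746708 32.4580725 ] [0.57937167 0.00287175 0.06930708] 13.66756541634716 112.40122675895691 31.2583
```

View pics/fin.png

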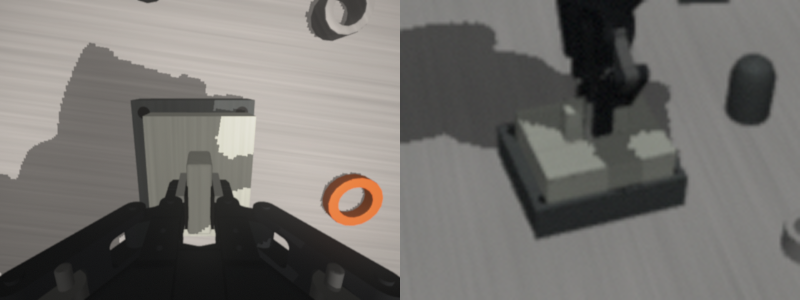

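The cover lies flush and square on the die, hard stop at 30 mm with 32 N of push, and the gripper is still holding the bar. I'm handing it in.

```bash
python3 -c "
from rig import *
print(arm.job_done())"
```

```text
the job is handed in; nothing more can be done
None
```

The ring blank is in the cavity and the cover is over the pin, pressed flush on the die with about 32 N and still gripped; I handed the job in at about 31 s of the 64 s limit, and the rig gave no verdict.

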